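# Lock out the lathe: isolator to off, hasp swung out

### The arm

A 7-joint arm with a two-finger parallel gripper is mounted at the origin on the work surface. World frame = base frame: x ahead of the robot, y to its left, z up, the work surface at z = 0. Lengths are in m, angles in rad, forces in N, time in s.
With the tool pointing down it reaches from about 0.4 to 0.85 m from the base axis. Payload 10.4 kg.
Tool frame: the origin (TCP) lies midway between the tips of the shut fingers; the grasp point (between the pads) lies hold_point_z behind it (hold_point_z is the distance from the TCP to the grasp point, in m); z points along the fingers, y is the line along which they close (so a half turn about z gives the same grasp; the last joint's range is limited). The gripper opens to 87 mm and grips with 3 to 60 N. Pads are 19 mm wide; open, the fingers measure 117 mm over their backs; the gripper's body (75 mm by 190 mm) begins 51 mm behind the grasp point.
Start: joints at [-1.312, 0.332, -0.065, 1.46, 0.022, 1.35, -0.088], TCP at [0.174, 0.6, 0.223] pointing down, gripper open.
Joint ranges: [-2.6, 2.6], [-0.5, 2.12], [-1.47, 1.34], [0.16, 2.42], [-1.27, 4.41], [0.06, 2.06], [-2.6, 2.6]. Speed limits (rad/s): [2.22, 2.22, 2.79, 2.79, 3.14, 3.14, 3.14].

### API

Orientations are given as a unit quaternion [x, y, z, w].
In Python, from bench import * gives the robot as it stands. The module is installed in compiled form; this text tells all that it offers.
- The arm moves only by the tool drive_tool, never from a script. Its argument "increments" is a list of rows, each a list of 6 numbers: the shift along the tool's x, y, z scaled (see below), then the turn, a rotation vector about the tool's x, y, z scaled (see below). In form: [[dx, dy, dz, rx, ry, rz], ...]. A call has exactly 5 rows; each row is the pose to reach, as a shift and turn from the pose commanded when the call began, along the tool's axes at that moment; what a row does not reach only later rows make up. The controller multiplies each number of a shift by 300 mm and each number of a turn by pi/4 rad. A row lasts 1/12 s, in which the tool goes at most 41.7 mm and 7.16 degrees, less where a joint would pass 70% of its speed; a pose out of reach is approached as far as the arm can. A call with a number of a shift or a turn outside -1 to 1 is refused whole. A call with a gripper value outside its range is refused whole. "claw" is the closure, from 0 (fully open) to 1 (shut), set as the call begins (left out, the last holds). The fingers move at their own pace and stop on an object; "force" is the grip in N (left out, the last holds). Time passes only in rows, so rows that repeat a pose let the fingers close, or fill a call up. It gives the time, the measured TCP pose, the force, the opening and the grip force at its end, in the units of the state.
- read_state(): the state, without advancing time (a new reading comes with each control period).
- camera(name): name is "side" or "top" or "wrist"; returns the picture (384x512x3 uint8, blue, green, red); there is no depth.
- get_calibration(name): a dict with "K" (3x3 intrinsics, pixels), "position" and "rotation" of the camera in the world. Camera axes: x right, y down, z forward; pixel columns grow to the right and rows downward; lengths in m; the calibration is good to about 2 mm. The wrist camera is an equidistant fisheye: a pixel r from the principal point sees the ray r / f radians off the axis. A picture is of the moment at which its call begins: read the wrist's pose just before it. get_calibration takes no time and is no camera call; for the wrist camera it gives the pose at the moment of the call.
- close_job(): hands the job in; it is judged then, once.
The state is a dict: "time": time; "joint_positions": joint angles; "joint_vel": joint speeds; "joint_torque": joint torques, N m; "ee_pos": TCP position; "eef_rot": TCP orientation; "ft_force": force on the tool from outside, world axes, zero at the start; "torque": the same for the moment, N m; "width": finger opening in m; "grip_force": force on a finger pad.
Only numpy, scipy, OpenCV 4.12 (cv2) and the standard library are available. Lean on these libraries where they do the work, as an engineer would, in place of code of your own. Each camera call takes 0.05 s, during which the arm holds its last target. There are 200 camera calls.

### The job

Make the wood lathe safe for cleaning: turn the isolator's bar handle on the sloping switch box fully to off (a quarter turn anticlockwise, until the bar lies straight across the panel), and only then swing its steel lockout hasp out from the panel as far as it goes, so that a padlock could be hung in it. Leave both like that and let go. Do not turn the round knob on the other switch box and do not knock over the jar of wax.

Things in the scene. Friction and masses are not known exactly. Their poses are not given: they have to be found in the camera images.
- panel (a point): Centre of the sloping face of the lathe's grey switch box: face 220 mm along the slope, 170 mm wide, rising 30 degrees from its low edge, which faces roughly the robot's left (+y), turned up to 0.6 rad outwards. Box fixed, left or right on the bench. Axes: x level, up-slope; y across the face; z straight up. The bar handle is on the face's lower half, the lockout hasp on its upper half.
- isolator_grip (a point): Point on the axis of the isolator's black bar handle, 30 mm out from the face, 55 mm down-slope of the panel centre. Bar 100 mm long, 18 mm wide, spanning 14 to 42 mm out from the face, on a round hub 46 mm across. z: turning axis, square out of the face; x: along the bar (straight up the slope at joint value 0); y: across the bar.
- isolator (a joint): Angle of the bar handle, rad: 0 = on (bar runs up the slope), 1.571 = off (bar lies across the panel, at its stop). Grows anticlockwise seen from outside the face. Starts at 0 to 0.12. Stays where it is left; friction torque about 0.2 N m.
- hasp_fin (a point): Grip point in the steel hasp's fin, 55 mm along the strap from the hinge, 32 mm out from the face when folded. Fin 34 mm long (along x), 10 mm thick (y), its top 12 mm above this point, the strap's surface 24 mm below. Strap 98 mm long, 32 wide, 4 thick, free end 43 mm beyond this point. x: hinge to free end; y: hinge axis; z: out along the fin (away from the face when folded).
- hasp_hinge (a point): Centre of the hasp's hinge, at the strap's upper end, 6 mm out from the face and 140 mm up-slope of the handle's axis; same axes as hasp_fin. The strap lies folded down-slope from here and its free end is trapped under the bar's upper tip while the handle is at on.
- hasp (a joint): Angle of the hasp, rad: 0 = folded flat on the face, 1.3 = fully out at its stop, nearly square to the face. It turns about -y of hasp_hinge: the free end lifts off the face and swings up and back, away from the handle. Starts at 0 to 0.03. Stiff enough to stay where it is left; takes about 4 N at the fin.
- knob_mark (a point): Pointer mark near the rim of the round black knob (64 mm across, 26 mm tall) on the dust extractor's switch box: a second grey box of the same size and slope, left or right, with a knob, a dial and a lamp but no bar handle and no hasp. Leave the knob as it is set.
- wax: Plain jar of finishing wax with a metal lid, 64 mm across, 90 mm tall, standing loose on the bench between the two boxes; origin at the centre of its underside, z up along it.
Things that resemble listed ones, but are neither listed nor needed, are in the scene too. There is more than one size of the wax; the one meant has the size given above.

How it is judged:
By the outcome, as a careful person would: the job done as asked, in the order asked, and still so for the second after the job is handed in, with the robot touching nothing.
It also fails if it takes over 54 s, if anything falls off the work surface, if the arm or the gripper's body presses on something with over 40 N, if the wrist force passes 120 N, or if a joint passes its speed limit or range.

## Working session

There is one attempt and no reset: what is moved stays moved. The work goes in short steps, Python scripts to look and compute and a tool call to move; the robot and the scene stay as the last step left them, time stands still between calls to the robot, and variables do not carry over. Pictures are saved under pics/ and viewed, at most 10 in all, crops included, and the job is handed in when it is done.

Besides the shell and the picture viewer there is one more tool, called after "Call:" in YAML: its name, and indented under it one key for each argument. drive_tool: Moves the arm, as the interface text tells. Its arguments: {"type":"object","properties":{"increments":{"type":"array","items":{"type":"array","items":{"type":"number"}}},"claw":{"type":"number"},"force":{"type":"number"}},"required":["increments"]}

```bash
mkdir -p pics
python3 - <<'E'
from bench import *
import cv2,numpy as np
s=read_state();print({k:np.round(v,3) for k,v in s.items()})
for n in("side","top","wrist"):
    c=get_calibration(n);print(n,np.round(c["K"],1).tolist(),np.round(c["position"],3),np.round(c["rotation"],3).tolist())
    cv2.imwrite(f"pics/{n}0.png",camera(n))
a=[cv2.imread(f"pics/{n}0.png") for n in("side","top","wrist")]
E
```

```text
{'time': np.float64(0.0), 'joint_positions': array([-1.312,  0.333, -0.065,  1.461,  0.022,  1.35 , -0.088]), 'joint_vel': array([-0.   ,  0.001, -0.001,  0.001,  0.001, -0.001, -0.001]), 'joint_torque': array([-1.0000e-03, -6.2325e+01,  2.4000e-02, -3.8990e+01, -6.1000e-02,
        4.0000e-02,  0.0000e+00]), 'ee_pos': array([0.174, 0.6  , 0.222]), 'eef_rot': array([ 0.14 ,  0.99 , -0.001, -0.   ]), 'ft_force': array([-0.571,  0.127, -0.874]), 'torque': array([-0.049,  0.014, -0.028]), 'grip_force': np.float64(0.0), 'width': np.float64(0.087)}
side [[364.1, 0.0, 252.0], [0.0, 364.1, 190.2], [0.0, 0.0, 1.0]] [ 0.324 -0.531  0.698] [0.907, -0.184, 0.079, -0.371]
top [[431.5, 0.0, 247.9], [0.0, 431.5, 190.0], [0.0, 0.0, 1.0]] [ 0.318 -0.024  1.279] [0.71, -0.699, 0.064, -0.063]
wrist [[297.3, 0.0, 254.1], [0.0, 297.3, 193.0], [0.0, 0.0, 1.0]] [0.104 0.619 0.384] [0.792, 0.596, 0.08, 0.107]
```

View pics/top0.png

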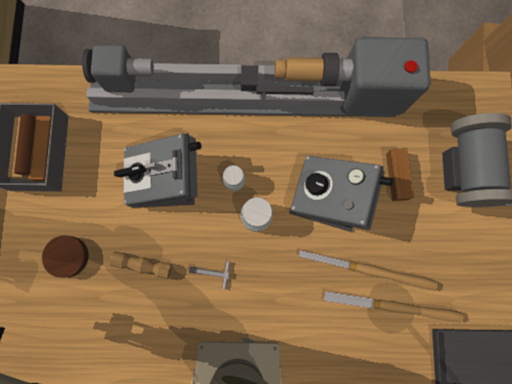

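View pics/side0.png

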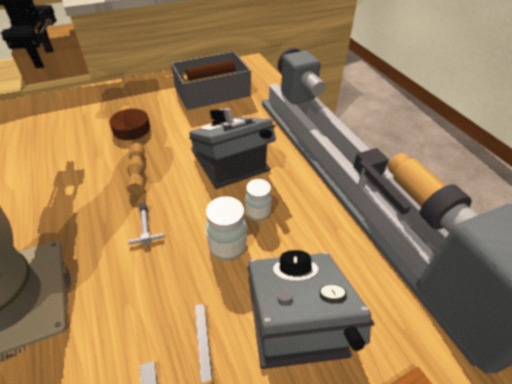

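The top view shows the isolator box at about (157,172), with the bar at (130,172) and the hasp fin near (168,168). The knob box is at (335,190), and the two jars are at (233,178) and (257,214). Next I'll take an enlarged crop.

Run:
```python
import cv2,numpy as np
a=cv2.resize(cv2.imread("pics/top0.png")[125:215,105:215],None,fx=5.4,fy=5.4,interpolation=cv2.INTER_CUBIC)
cv2.imwrite("pics/c1.png",a)
```

```text
(no output)
```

View pics/c1.png

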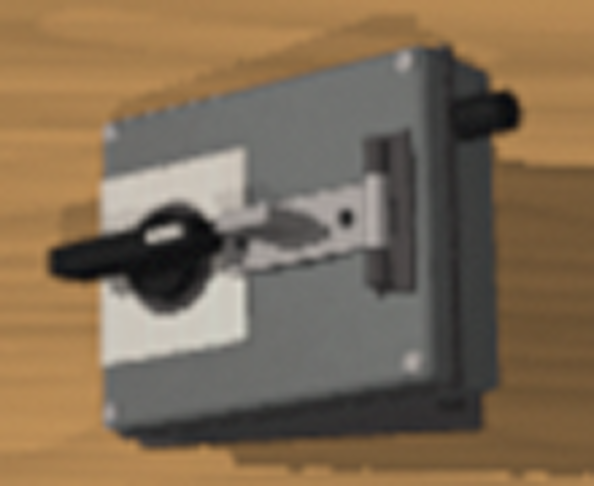

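View pics/wrist0.png

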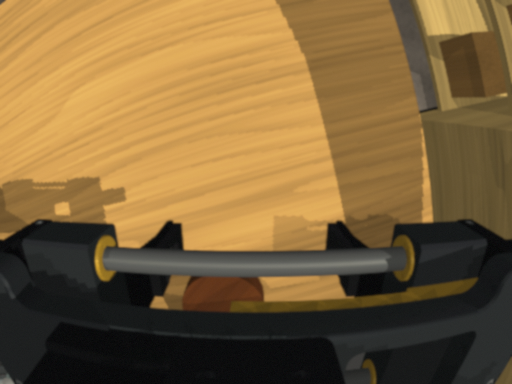

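```bash
cat > h.py <<'E'
from bench import *
import cv2,numpy as np
from scipy.optimize import least_squares
from scipy.spatial.transform import Rotation as R
def face(psi):  # columns: up-slope, across, normal
    u=np.array([np.cos(psi),np.sin(psi),0]);c,s=np.cos(np.pi/6),np.sin(np.pi/6)
    x=c*u+[0,0,s];n=-s*u+[0,0,c];return np.stack([x,np.cross(n,x),n],1)
def proj(n,P,cal=None):
    c=cal or get_calibration(n);K=np.array(c["K"]);Rm=np.array(c["rotation"])
    Rm=Rm if Rm.shape==(3,3) else R.from_quat(Rm).as_matrix()
    q=(np.atleast_2d(P)-c["position"])@Rm
    if n=="wrist":
        r=np.hypot(q[:,0],q[:,1]);t=np.arctan2(r,q[:,2]);m=q[:,:2]/r[:,None]*t[:,None]
    else: m=q[:,:2]/q[:,2:]
    return m@K[:2,:2].T+K[:2,2]
E
python3 - <<'E'
from h import *
m=np.array([[103,122],[428,48],[438,388],[103,430]])/5.4+[105,125]-.4
L=np.array([[-.11,.085,0],[.11,.085,0],[.11,-.085,0],[-.11,-.085,0]])
cal=get_calibration("top")
f=lambda p:(proj("top",p[:3]+L@face(p[3]).T,cal)-m).ravel()
# across y = n x upslope ; check sign by trying both
r=least_squares(f,[.4,.25,.12,-1.4]);print(np.round(r.x,4),r.fun.round(2))
p=r.x;F=face(p[3])
for l in L.tolist()+[[-.055,0,.03],[-.105,0,.042],[.03,0,.032],[.085,0,.006]]:
    P=p[:3]+F@np.array(l);print(l,P.round(3),proj("top",P).round(1),proj("side",P).round(1),((proj("top",P)-[105,125])*5.4).round(0))
E
python3 -c "
import cv2
cv2.imwrite('pics/c2.png',cv2.resize(cv2.imread('pics/side0.png')[95:195,175:290],None,fx=5,fy=5,interpolation=cv2.INTER_CUBIC))"
```

```text
[ 0.5807  0.2394  0.1179 -1.5158] [ 0.53  0.08  0.34 -0.28 -0.65 -0.47 -0.17  0.73]
[-0.11, 0.085, 0.0] [0.66  0.339 0.063] [[124.2 147.3]] [[240.5 117.8]] [[104. 120.]]
[0.11, 0.085, 0.0] [0.671 0.149 0.173] [[184.2 133.2]] [[272.  120.1]] [[428.  44.]]
[0.11, -0.085, 0.0] [0.501 0.14  0.173] [[185.1 196. ]] [[208.3 138.3]] [[432. 383.]]
[-0.11, -0.085, 0.0] [0.491 0.33  0.063] [[123.5 205. ]] [[187.2 132.4]] [[100. 432.]]
[-0.055, 0, 0.03] [0.577 0.302 0.116] [[130.3 171.2]] [[217.6 115.3]] [[136. 250.]]
[-0.105, 0, 0.042] [0.575 0.351 0.102] [[114. 173.]] [[211.4 110.9]] [[ 48. 259.]]
[0.03, 0, 0.032] [0.581 0.229 0.161] [[153.2 166.5]] [[227.3 115.2]] [[260. 224.]]
[0.085, 0, 0.006] [0.585 0.169 0.166] [[175.7 165.2]] [[237. 126.]] [[382. 217.]]
```

View pics/c2.png

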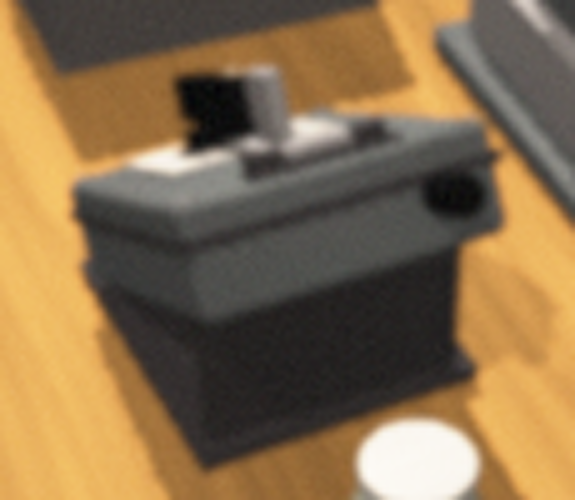

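Run:
```python
from h import *
m=np.array([[103,122],[428,48],[438,388],[103,430]])/5.4+[105,125]-.4
ms=np.array([[485,122],[183,214],[77,187]])/5+[175,95]-.4
L=np.array([[-.11,.085,0],[.11,.085,0],[.11,-.085,0],[-.11,-.085,0]])
ct,cs=get_calibration("top"),get_calibration("side")
def f(p):
    P=p[:3]+L@face(p[3]).T
    return np.r_[(proj("top",P,ct)-m).ravel(),(proj("side",P[1:],cs)-ms).ravel()]
r=least_squares(f,[.58,.24,.12,-1.5],loss="soft_l1");print(np.round(r.x,4),f(r.x).round(1))
p=r.x;F=face(p[3]);print(F.round(3))
for l in [[-.055,0,.03],[.03,0,.032],[.085,0,.006]]:
    P=p[:3]+F@np.array(l);print(l,P.round(3),proj("side",P))
s=read_state();print(R.from_quat(s["eef_rot"]).as_matrix().round(3))
```

```text
[ 0.5818  0.2392  0.1197 -1.5112] [ 0.3 -0.3  0.2 -1.  -0.5 -1.1 -0.1  0.4  0.9  0.4 -2.3  0.3 -2.6  0. ]
[[ 0.052  0.998 -0.03 ]
 [-0.864  0.06   0.499]
 [ 0.5    0.     0.866]]
[-0.055, 0, 0.03] [0.578 0.302 0.118] [[217.84195245 114.75091904]]
[0.03, 0, 0.032] [0.582 0.229 0.162] [[227.66608364 114.57177875]]
[0.085, 0, 0.006] [0.586 0.169 0.167] [[237.48064641 125.36150524]]
[[-0.961  0.278 -0.   ]
 [ 0.278  0.961 -0.001]
 [-0.    -0.001 -1.   ]]
```

```bash
cat >> h.py <<'E'
PC=np.array([.5818,.2392,.1197]);PSI=-1.5112
def go(loc,th,pc=None,psi=None,tilt=0):
    "loc: TCP in face frame; th: bar angle; tool y across the bar, z into the face, tilt about tool y"
    pc=PC if pc is None else pc;F=face(PSI if psi is None else psi)
    Rt=R.from_matrix(F)*R.from_euler("z",th)*R.from_matrix([[-1,0,0],[0,1,0],[0,0,-1]])*R.from_euler("y",tilt)
    s=read_state();R0=R.from_quat(s["eef_rot"])
    d=R0.inv().apply(pc+F@np.array(loc)-s["ee_pos"]);w=(R0.inv()*Rt).as_rotvec()
    print("shift",(d/.3).round(3),"turn",(w/(np.pi/4)).round(3),"rows",max(np.linalg.norm(d)/.0417,np.degrees(np.linalg.norm(w))/7.16).round(1))
    print("tcp in face",(F.T@(s["ee_pos"]-pc)).round(4),"F",np.round(s["ft_force"],1),"w",round(float(s["width"]),3),"j",np.round(s["joint_positions"],2),"t",round(float(s["time"]),2))
E
python3 - <<'E'
from h import *
import bench
print([n for n in dir(bench) if n[0]!="_"]);print(globals().get("hold_point_z"))
go([-.055,0,.18],0)
E
```

```text
['PlanningError', 'camera', 'close_job', 'get_calibration', 'hold_point_z', 'read_state']
0.0187
shift [-1.488 -0.345 -0.087] turn [ 0.408 -0.579  1.528] rows 11.0
tcp in face [-0.2819 -0.3859  0.2808] F [ 0.   0.1 -0.6] w 0.087 j [-1.31  0.33 -0.06  1.46  0.02  1.35 -0.09] t 0.15
```

Call:
drive_tool:
  increments:
    - [-0.132,-0.031,-0.02,0.036,-0.052,0.136]
    - [-0.264,-0.062,-0.04,0.072,-0.104,0.272]
    - [-0.396,-0.093,-0.06,0.108,-0.156,0.408]
    - [-0.528,-0.124,-0.08,0.144,-0.208,0.544]
    - [-0.66,-0.155,-0.1,0.18,-0.26,0.68]

```text
time: 0.57
ee_pos: [0.3522, 0.4996, 0.2531]
eef_rot: [0.397, 0.909, -0.084, 0.091]
ft_force: [0.5, 0.7, -0.5]
width: 0.0869
grip_force: 0.0
```

```bash
python3 -c "
from h import *
go([-.055,0,.18],0)"
```

```text
shift [-0.779  0.271  0.181] turn [ 0.229 -0.319  0.841] rows 6.1
tcp in face [-0.1703 -0.2137  0.2523] F [ 0.5  0.7 -0.5] w 0.087 j [-1.23  0.4   0.12  1.34  0.14  1.57 -0.37] t 0.57
```

Call:
drive_tool:
  increments:
    - [-0.125,0.045,0.03,0.036,-0.052,0.136]
    - [-0.25,0.09,0.06,0.072,-0.104,0.272]
    - [-0.375,0.135,0.09,0.108,-0.156,0.408]
    - [-0.5,0.18,0.12,0.144,-0.208,0.544]
    - [-0.625,0.225,0.15,0.18,-0.26,0.68]

```text
time: 0.98
ee_pos: [0.532, 0.4035, 0.2464]
eef_rot: [0.617, 0.751, -0.16, 0.173]
ft_force: [0.5, 0.5, -0.0]
width: 0.0871
grip_force: 0.0
```

```bash
python3 -c "
from h import *
go([-.055,0,.18],0)"
```

```text
shift [-0.106  0.119  0.044] turn [ 0.049 -0.061  0.161] rows 1.2
tcp in face [-0.0812 -0.04    0.1932] F [ 0.5  0.5 -0. ] w 0.087 j [-1.07  0.66  0.32  1.05  0.18  1.75 -0.59] t 0.98
```

Call:
drive_tool:
  increments:
    - [-0.05,0.05,0.02,0.02,-0.03,0.07]
    - [-0.1,0.11,0.04,0.04,-0.05,0.14]
    - [-0.1,0.11,0.04,0.04,-0.05,0.14]
    - [-0.1,0.11,0.04,0.04,-0.05,0.14]
    - [-0.1,0.11,0.04,0.04,-0.05,0.14]

```text
time: 1.4
ee_pos: [0.5692, 0.3793, 0.248]
eef_rot: [0.655, 0.712, -0.173, 0.185]
ft_force: [0.5, -0.3, -0.0]
width: 0.0871
grip_force: 0.0
```

```bash
python3 -c "
from h import *
go([-.055,0,.18],0)
c=get_calibration('wrist');F=face(PSI)
im=camera('wrist');cv2.imwrite('pics/w1raw.png',im)
for l in [[-.11,.085,0],[.11,.085,0],[.11,-.085,0],[-.11,-.085,0],[-.105,0,.042],[-.005,0,.042],[.03,0,.044],[.085,0,.006]]:
    q=proj('wrist',PC+F@np.array(l),c)[0];print(l,q.round(1));cv2.circle(im,tuple(int(v) for v in q),3,(0,0,255),-1)
cv2.imwrite('pics/w1.png',im)"
```

```text
shift [-0.009  0.014  0.005] turn [ 0.009 -0.014  0.028] rows 0.2
tcp in face [-0.0576 -0.0043  0.1814] F [ 0.5 -0.3 -0. ] w 0.087 j [-1.02  0.73  0.35  0.96  0.18  1.79 -0.62] t 1.4
[-0.11, 0.085, 0] [329.6 134.7]
[0.11, 0.085, 0] [314.  295.7]
[0.11, -0.085, 0] [192.3 293.9]
[-0.11, -0.085, 0] [184.8 131.2]
[-0.105, 0, 0.042] [258.3 138.8]
[-0.005, 0, 0.042] [255.9 231.2]
[0.03, 0, 0.044] [255.1 260.4]
[0.085, 0, 0.006] [253.8 283.5]
```

View pics/w1.png

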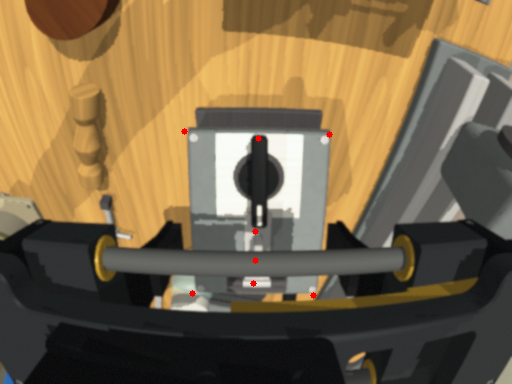

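The wrist view shows the bar running from (259,137) to (259,227), with the low corners of the face at (189,129) and (329,130). The face therefore sits a few mm deeper than I estimated and about 2 mm towards +y. I'll refit with all three views.

Run:
```python
from h import *
m=np.array([[103,122],[428,48],[438,388],[103,430]])/5.4+[105,125]-.4
ms=np.array([[485,122],[183,214],[77,187]])/5+[175,95]-.4
g=cv2.cvtColor(cv2.imread("pics/w1raw.png"),6)
b=(g[130:240,235:285]<45);print("cols per row",[(130+i,235+np.flatnonzero(r)[[0,-1]]) for i,r in enumerate(b) if r.any()][::6])
mw=np.array([[329.5,130],[189,129],[259,136.5],[259,228]])
L=np.array([[-.11,.085,0],[.11,.085,0],[.11,-.085,0],[-.11,-.085,0]])
W=np.array([[-.11,.085,0],[-.11,-.085,0],[-.105,0,.042],[-.005,0,.042]])
ct,cs,cw=[get_calibration(n) for n in("top","side","wrist")]
def f(p):
    F=face(p[3]);P=p[:3]+L@F.T;V=W.copy();V[2:,:2]=[-.055,0]+np.outer([-.05,.05],[np.cos(p[4]),np.sin(p[4])])
    return np.r_[(proj("top",P,ct)-m).ravel(),(proj("side",P[1:],cs)-ms).ravel(),(proj("wrist",p[:3]+V@F.T,cw)-mw).ravel()]
r=least_squares(f,[.58,.24,.12,-1.5,0],loss="soft_l1");print(np.round(r.x,4),f(r.x).round(1))
```

```text
cols per row [(137, array([254, 263])), (143, array([252, 265])), (149, array([252, 265])), (155, array([250, 266])), (161, array([247, 268])), (167, array([243, 273])), (173, array([241, 276])), (179, array([240, 277])), (185, array([241, 276])), (191, array([245, 272])), (197, array([250, 266])), (203, array([253, 265])), (209, array([252, 265])), (215, array([252, 265])), (221, array([252, 265]))]
[ 0.5838  0.2407  0.1159 -1.506   0.0229] [ 0.  -0.4 -0.3 -1.5 -0.7 -1.9 -0.1  0.1  1.4  1.  -1.3  1.  -2.1  0.7
  1.1  2.1 -2.1  0.  -0.1 -0.6 -0.1 -0.1]
```

```bash
cat >> h.py <<'E'
PC=np.array([.5838,.2407,.1155]);PSI=-1.506
E
python3 -c "
from h import *
go([-.055,0,.02],.02)"
```

```text
shift [-0.005  0.017  0.55 ] turn [ 0.007 -0.014 -0.002] rows 4.0
tcp in face [-0.0547 -0.006   0.185 ] F [-0.3 -0.4  0.2] w 0.087 j [-1.02  0.73  0.35  0.96  0.18  1.79 -0.62] t 1.45
```

Call:
drive_tool:
  increments:
    - [-0.005,0.017,0.11,0.007,-0.014,0]
    - [-0.005,0.017,0.22,0.007,-0.014,0]
    - [-0.005,0.017,0.32,0.007,-0.014,0]
    - [-0.005,0.017,0.4,0.007,-0.014,0]
    - [-0.005,0.017,0.4,0.007,-0.014,0]

```text
time: 1.87
ee_pos: [0.5772, 0.3165, 0.141]
eef_rot: [0.654, 0.71, -0.182, 0.187]
ft_force: [-0.7, -0.8, -0.1]
width: 0.0872
grip_force: 0.0
```

```bash
python3 -c "
from h import *
go([-.055,0,.02],.02)"
```

```text
shift [0.007 0.006 0.134] turn [-0.007  0.006 -0.003] rows 1.0
tcp in face [-0.0531 -0.0017  0.0602] F [-0.7 -0.8 -0.1] w 0.087 j [-0.99  0.72  0.35  1.22  0.19  1.56 -0.64] t 1.87
```

Call:
drive_tool:
  increments:
    - [0.006,0.006,0.05,0,0,0]
    - [0.006,0.006,0.09,0,0,0]
    - [0.006,0.006,0.12,0,0,0]
    - [0.006,0.006,0.125,0,0,0]
    - [0.006,0.006,0.125,0,0,0]

```text
time: 2.28
ee_pos: [0.5819, 0.3023, 0.1114]
eef_rot: [0.655, 0.71, -0.179, 0.188]
ft_force: [0.8, 0.1, -0.3]
width: 0.0872
grip_force: 0.0
```

Call:
drive_tool:
  increments:
    - [0,0,0,0,0,0]
    - [0,0,0,0,0,0]
    - [0,0,0,0,0,0]
    - [0,0,0,0,0,0]
    - [0,0,0,0,0,0]
  claw: 1
  force: 25

```text
time: 2.7
ee_pos: [0.5822, 0.3024, 0.1115]
eef_rot: [0.655, 0.71, -0.179, 0.188]
ft_force: [0.1, -0.8, 0.1]
width: 0.0615
grip_force: 0.0
```

```bash
python3 -c "
from h import *
go([-.055,0,.02],.02)"
```

```text
shift [-0.001 -0.008  0.025] turn [ 0.     0.    -0.005] rows 0.2
tcp in face [-0.0554  0.0024  0.0274] F [ 0.1 -0.8  0.1] w 0.061 j [-0.97  0.72  0.35  1.27  0.2   1.49 -0.64] t 2.7
```

Call:
drive_tool:
  increments:
    - [0,-0.004,0.01,0,0,0]
    - [0,-0.008,0.02,0,0,0]
    - [0,-0.008,0.02,0,0,0]
    - [0,-0.008,0.02,0,0,0]
    - [0,-0.008,0.02,0,0,0]

```text
time: 3.12
ee_pos: [0.5798, 0.299, 0.1061]
eef_rot: [0.655, 0.71, -0.179, 0.188]
ft_force: [-0.6, -0.5, -0.8]
width: 0.0284
grip_force: 0.0
```

Call:
drive_tool:
  increments:
    - [0,0,0,0,0,0]
    - [0,0,0,0,0,0]
    - [0,0,0,0,0,0]
    - [0,0,0,0,0,0]
    - [0,0,0,0,0,0]

```text
time: 3.53
ee_pos: [0.5802, 0.2991, 0.1062]
eef_rot: [0.655, 0.71, -0.178, 0.188]
ft_force: [2.6, -0.0, -1.1]
width: 0.0179
grip_force: 25.0
```

```bash
python3 -c "
from h import *
go([-.055,0,.02],1.571)
s=read_state();print(s['grip_force'],s['torque'])"
```

```text
shift [-0.001 -0.001  0.004] turn [ 0.00e+00  1.00e-03 -1.98e+00] rows 12.4
tcp in face [-0.0553  0.0002  0.0212] F [ 2.6 -0.  -1.1] w 0.018 j [-0.98  0.72  0.35  1.29  0.2   1.47 -0.64] t 3.53
24.999909528996795 [ 0.76760968 -0.50884269  0.41806792]
```

Call:
drive_tool:
  increments:
    - [0,0,0,0,0,-0.12]
    - [0,0,0,0,0,-0.25]
    - [0,0,0,0,0,-0.38]
    - [0,0,0,0,0,-0.52]
    - [0,0,0,0,0,-0.66]

```text
time: 3.95
ee_pos: [0.5804, 0.2991, 0.1062]
eef_rot: [0.449, 0.855, -0.221, 0.135]
ft_force: [3.7, 0.3, -2.5]
width: 0.0174
grip_force: 25.0
```

```bash
python3 -c "
from h import *
go([-.055,0,.02],1.571)
s=read_state();print(s['grip_force'],s['torque'])"
```

```text
shift [-0.    -0.002  0.004] turn [ 0.000e+00  1.000e-03 -1.314e+00] rows 8.3
tcp in face [-0.0554  0.0004  0.0212] F [ 3.7  0.3 -2.5] w 0.017 j [-0.91  0.71  0.24  1.29  0.26  1.49 -0.16] t 3.95
24.998480016365647 [ 0.95998303 -0.85486856  0.2533571 ]
```

Good. I'll keep turning.

Call:
drive_tool:
  increments:
    - [0,0,0,0,0,-0.13]
    - [0,0,0,0,0,-0.26]
    - [0,0,0,0,0,-0.39]
    - [0,0,0,0,0,-0.52]
    - [0,0,0,0,0,-0.66]

```text
time: 4.37
ee_pos: [0.5805, 0.2993, 0.1061]
eef_rot: [0.215, 0.942, -0.248, 0.074]
ft_force: [4.5, 2.3, -2.7]
width: 0.0176
grip_force: 25.0
```

Call:
drive_tool:
  increments:
    - [0,0,0,0,0,-0.13]
    - [0,0,0,0,0,-0.26]
    - [0,0,0,0,0,-0.39]
    - [0,0,0,0,0,-0.52]
    - [0,0,0,0,0,-0.64]

```text
time: 4.78
ee_pos: [0.5806, 0.2994, 0.106]
eef_rot: [-0.026, 0.966, -0.258, 0.01]
ft_force: [6.1, 2.2, -3.0]
width: 0.0179
grip_force: 25.0
```

```bash
python3 -c "
from h import *
go([-.055,0,.02],1.571)
s=read_state();print(s['grip_force'],s['torque'])"
```

```text
shift [ 0.002 -0.002  0.004] turn [ 0.001  0.002 -0.014] rows 0.1
tcp in face [-0.0557  0.0006  0.0212] F [ 6.1  2.2 -3. ] w 0.018 j [-0.79  0.7   0.05  1.28  0.37  1.52  0.79] t 4.78
24.998779138550162 [ 1.39271402 -1.0673025   0.40611665]
```

Call:
drive_tool:
  increments:
    - [0,0,0,0,0,-0.02]
    - [0,0,0,0,0,-0.04]
    - [0,0,0,0,0,-0.06]
    - [0,0,0,0,0,-0.08]
    - [0,0,0,0,0,-0.08]

```text
time: 5.2
ee_pos: [0.5804, 0.2994, 0.106]
eef_rot: [-0.054, 0.964, -0.259, 0.003]
ft_force: [4.9, 2.8, -2.9]
width: 0.0183
grip_force: 25.0
```

```bash
python3 -c "
from h import *
go([-.055,0,.02],1.571)
s=read_state();print(s['grip_force'],s['torque'],s['torque']@face(PSI)[:,2])
cv2.imwrite('pics/w2.png',camera('wrist'))"
```

```text
shift [ 0.001 -0.002  0.004] turn [0.001 0.001 0.061] rows 0.4
tcp in face [-0.0557  0.0004  0.0212] F [ 4.9  2.8 -2.9] w 0.018 j [-0.78  0.7   0.04  1.28  0.37  1.52  0.85] t 5.2
24.999137492850423 [ 1.53245645 -1.19298213 -0.02965418] -0.6705346080231532
```

The bar is at its stop: the torque rose to 0.67 N m, against 0.2 N m of friction. I'll release and back off.

Call:
drive_tool:
  increments:
    - [0,0,0,0,0,0]
    - [0,0,0,0,0,0]
    - [0,0,0,0,0,0]
    - [0,0,0,0,0,0]
    - [0,0,0,0,0,0]
  claw: 0.5

```text
time: 5.67
ee_pos: [0.5798, 0.2989, 0.1062]
eef_rot: [-0.054, 0.964, -0.259, 0.002]
ft_force: [0.0, 0.3, 0.2]
width: 0.0409
grip_force: 0.0
```

Call:
drive_tool:
  increments:
    - [0,0,-0.06,0,0,0]
    - [0,0,-0.16,0,0,0]
    - [0,0,-0.26,0,0,0.1]
    - [0,0,-0.36,0,0,0.25]
    - [0,0,-0.46,0,0,0.4]

```text
time: 6.08
ee_pos: [0.5751, 0.3684, 0.2271]
eef_rot: [0.1, 0.961, -0.255, 0.043]
ft_force: [-0.0, -0.2, -0.9]
width: 0.0436
grip_force: 0.0
```

```bash
python3 -c "
from h import *
go([-.03,0,.19],0)
im=camera('wrist')
cv2.imwrite('pics/w3.png',im)"
```

```text
shift [-0.024 -0.08  -0.098] turn [-1.000e-03  0.000e+00  1.653e+00] rows 10.4
tcp in face [-0.0551 -0.0004  0.1606] F [-0.  -0.2 -0.9] w 0.044 j [-0.88  0.72  0.1   0.98  0.33  1.79  0.59] t 6.08
```

View pics/w3.png

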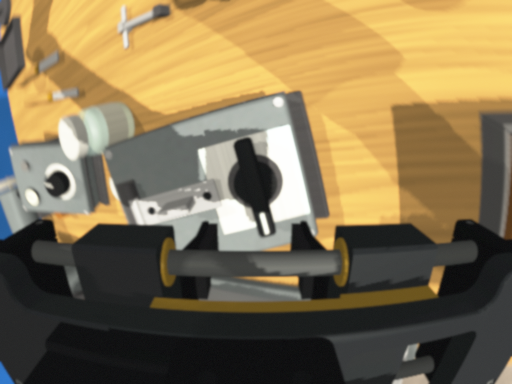

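The bar, from (245,140) to (266,235), now lies across the panel, parallel to the low edge. The hasp is still folded at about (175,205). Next I'll rotate the tool for the fin.

Call:
drive_tool:
  increments:
    - [0,0,-0.02,0,0,0.14]
    - [0,0,-0.04,0,0,0.28]
    - [0,0,-0.06,0,0,0.42]
    - [0,0,-0.08,0,0,0.56]
    - [0,0,-0.08,0,0,0.7]

```text
time: 6.55
ee_pos: [0.5746, 0.3806, 0.2471]
eef_rot: [0.357, 0.898, -0.234, 0.111]
ft_force: [-0.0, 0.4, 0.6]
width: 0.0436
grip_force: 0.0
```

Call:
drive_tool:
  increments:
    - [0,0,0,0,0,0.14]
    - [0,0,0,0,0,0.28]
    - [0,0,0,0,0,0.42]
    - [0,0,0,0,0,0.56]
    - [0,0,0,0,0,0.7]

```text
time: 6.97
ee_pos: [0.5746, 0.3798, 0.2462]
eef_rot: [0.587, 0.767, -0.195, 0.17]
ft_force: [0.4, -0.6, 0.4]
width: 0.0435
grip_force: 0.0
```

```bash
python3 -c "
from h import *
go([.03,0,.12],0)"
```

```text
shift [-0.279 -0.056  0.21 ] turn [-0.001  0.001  0.254] rows 2.5
tcp in face [-0.0554 -0.0002  0.1829] F [ 0.4 -0.6  0.4] w 0.043 j [-0.98  0.75  0.3   0.93  0.21  1.82 -0.45] t 6.97
```

Call:
drive_tool:
  increments:
    - [-0.07,-0.014,0.0,0,0,0.1]
    - [-0.14,-0.028,0.05,0,0,0.2]
    - [-0.21,-0.042,0.1,0,0,0.23]
    - [-0.275,-0.056,0.15,0,0,0.23]
    - [-0.275,-0.056,0.18,0,0,0.23]

```text
time: 7.38
ee_pos: [0.5828, 0.2751, 0.2436]
eef_rot: [0.654, 0.711, -0.179, 0.188]
ft_force: [0.2, -0.9, 0.3]
width: 0.0436
grip_force: 0.0
```

```bash
python3 -c "
from h import *
go([.03,0,.02],0)
c=get_calibration('wrist');F=face(PSI)
im=camera('wrist')
for l in [[-.11,.085,0],[.03,0,.044],[-.013,0,.008],[-.055,.05,.042],[-.055,-.05,.042]]:
    q=proj('wrist',PC+F@np.array(l),c)[0];cv2.circle(im,tuple(int(v) for v in q),2,(0,0,255),-1)
cv2.imwrite('pics/w4.png',im)"
```

```text
shift [ 0.015 -0.004  0.36 ] turn [-0.001  0.002  0.023] rows 2.6
tcp in face [0.0343 0.0012 0.1281] F [ 0.2 -0.9  0.3] w 0.044 j [-0.95  0.59  0.35  1.19  0.25  1.68 -0.55] t 7.38
```

View pics/w4.png

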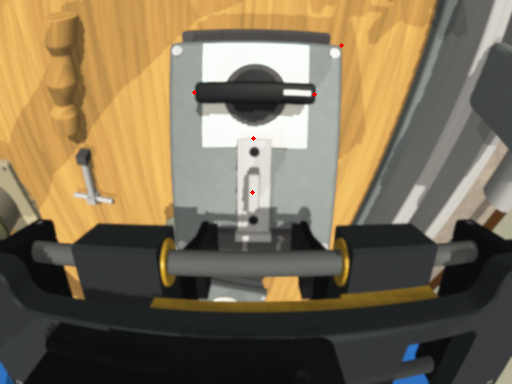

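The view matches the predictions: bar tips at (195,92) and (315,94), fin at (253,190), strap end at (254,139). I'll lower onto the fin.

Call:
drive_tool:
  increments:
    - [0.012,-0.004,0.09,0,0,0.02]
    - [0.012,-0.004,0.19,0,0,0.02]
    - [0.012,-0.004,0.28,0,0,0.02]
    - [0.012,-0.004,0.33,0,0,0.02]
    - [0.012,-0.004,0.35,0,0,0.02]

```text
time: 7.85
ee_pos: [0.5823, 0.2298, 0.1466]
eef_rot: [0.657, 0.707, -0.18, 0.188]
ft_force: [-0.5, 0.5, 0.3]
width: 0.0434
grip_force: 0.0
```

```bash
python3 -c "
from h import *
go([.03,0,.018],0)"
```

```text
shift [-0.017  0.007  0.012] turn [-0.004  0.003  0.013] rows 0.2
tcp in face [ 0.0248 -0.0022  0.0215] F [-0.5  0.5  0.3] w 0.043 j [-0.92  0.6   0.35  1.39  0.25  1.47 -0.59] t 7.85
```

Call:
drive_tool:
  increments:
    - [-0.01,0.005,0.005,0,0,0.01]
    - [-0.01,0.005,0.005,0,0,0.01]
    - [-0.01,0.005,0.005,0,0,0.01]
    - [-0.01,0.005,0.005,0,0,0.01]
    - [-0.01,0.005,0.005,0,0,0.01]
  claw: 1
  force: 25

```text
time: 8.27
ee_pos: [0.5853, 0.2285, 0.15]
eef_rot: [0.66, 0.705, -0.176, 0.189]
ft_force: [-0.6, 0.5, 0.3]
width: 0.0182
grip_force: 0.0
```

Call:
drive_tool:
  increments:
    - [0,0,0,0,0,0]
    - [0,0,0,0,0,0]
    - [0,0,0,0,0,0]
    - [0,0,0,0,0,0]
    - [0,0,0,0,0,0]

```text
time: 8.68
ee_pos: [0.5851, 0.2281, 0.1495]
eef_rot: [0.66, 0.705, -0.177, 0.189]
ft_force: [-0.2, 2.8, 4.0]
width: 0.01
grip_force: 25.0
```

```bash
cat >> h.py <<'E'
def swing(c0,a0,da):
    "poses for 5 rows: turn about the hinge axis (+y_f) from angle a0 at TCP c0 (face frame) to a0+da*k/5, in tool axes of angle a0"
    h=np.array([.085,0,.006]);s=read_state();R0=R.from_quat(s["eef_rot"]);F=face(PSI);c=F.T@(s["ee_pos"]-PC)
    for k in range(1,6):
        Q=R.from_rotvec([0,da*k/5,0]);d=Q.apply(c-h)+h-c
        print((R0.inv().apply(F@d)/.3).round(3),(R0.inv().apply(F@Q.as_rotvec())/(np.pi/4)).round(3))
E
python3 -c "
from h import *
go([.03,0,.018],0)
swing(0,0,.45)"
```

```text
shift [-0.007 -0.002  0.017] turn [ 0.001 -0.     0.001] rows 0.1
tcp in face [0.028  0.0005 0.0231] F [-0.2  2.8  4. ] w 0.01 j [-0.92  0.6   0.35  1.39  0.25  1.47 -0.59] t 8.68
[-0.006  0.    -0.017] [-0.     0.115  0.   ]
[-0.013  0.    -0.033] [-0.     0.229  0.   ]
[-0.022  0.    -0.049] [-0.     0.344  0.   ]
[-0.032  0.    -0.063] [-0.     0.458  0.   ]
[-0.044  0.    -0.077] [-0.     0.573  0.   ]
```

The fin is gripped at 10 mm. Now the swing.

Call:
drive_tool:
  increments:
    - [-0.006,0,-0.017,0,0.115,0]
    - [-0.013,0,-0.033,0,0.23,0]
    - [-0.022,0,-0.049,0,0.344,0]
    - [-0.032,0,-0.063,0,0.458,0]
    - [-0.044,0,-0.077,0,0.573,0]

```text
time: 9.1
ee_pos: [0.5849, 0.231, 0.1761]
eef_rot: [0.682, 0.73, -0.022, 0.025]
ft_force: [0.6, 7.2, -6.9]
width: 0.0097
grip_force: 25.0
```

```bash
python3 -c "
from h import *
a=.5
go([.03,0,.018],0)
swing(0,0,.45)"
```

```text
shift [-0.017 -0.002  0.101] turn [ 0.003 -0.583  0.003] rows 3.7
tcp in face [0.0388 0.0005 0.0476] F [ 0.6  7.2 -6.9] w 0.01 j [-0.71  0.39  0.29  1.51 -0.05  1.28 -0.35] t 9.1
[-0.006  0.    -0.018] [-0.     0.115  0.   ]
[-0.013  0.    -0.035] [-0.001  0.229  0.   ]
[-0.022  0.    -0.051] [-0.001  0.344  0.001]
[-0.033  0.    -0.067] [-0.001  0.458  0.001]
[-0.044  0.    -0.081] [-0.002  0.573  0.001]
```

Call:
drive_tool:
  increments:
    - [-0.006,0,-0.017,0,0.115,0]
    - [-0.013,0,-0.034,0,0.23,0]
    - [-0.022,0,-0.05,0,0.344,0]
    - [-0.033,0,-0.065,0,0.458,0]
    - [-0.044,0,-0.08,0,0.573,0]

```text
time: 9.52
ee_pos: [0.5858, 0.2191, 0.2022]
eef_rot: [0.67, 0.717, 0.131, -0.139]
ft_force: [-0.6, 8.4, -3.9]
width: 0.01
grip_force: 25.0
```

```bash
python3 -c "
from h import *
go([.03,0,.018],0)
swing(0,0,.45)"
```

```text
shift [-0.055 -0.002  0.179] turn [ 0.003 -1.155  0.003] rows 7.3
tcp in face [0.0622 0.0006 0.0642] F [-0.6  8.4 -3.9] w 0.01 j [-0.43  0.31  0.25  1.61 -0.49  1.23  0.04] t 9.52
[-0.006  0.    -0.018] [-0.     0.115  0.   ]
[-0.014  0.    -0.035] [-0.001  0.229  0.   ]
[-0.023 -0.    -0.051] [-0.001  0.344  0.   ]
[-0.034 -0.    -0.067] [-0.001  0.458  0.001]
[-0.046 -0.    -0.081] [-0.002  0.573  0.001]
```

Call:
drive_tool:
  increments:
    - [-0.006,0,-0.017,0,0.11,0]
    - [-0.013,0,-0.034,0,0.22,0]
    - [-0.022,0,-0.05,0,0.33,0]
    - [-0.032,0,-0.064,0,0.43,0]
    - [-0.041,0,-0.075,0,0.52,0]

```text
time: 9.93
ee_pos: [0.5868, 0.2006, 0.2171]
eef_rot: [0.63, 0.674, 0.264, -0.282]
ft_force: [9.6, 27.3, -17.6]
width: 0.0098
grip_force: 25.0
```

```bash
python3 -c "
from h import *
go([.03,0,.018],0)
swing(0,0,.1)"
```

```text
shift [-0.114 -0.001  0.221] turn [-0.    -1.675  0.004] rows 10.5
tcp in face [0.0856 0.0004 0.0679] F [  9.6  27.3 -17.6] w 0.01 j [-0.17  0.37  0.22  1.66 -0.9   1.35  0.42] t 9.93
[-0.001 -0.    -0.004] [-0.     0.025 -0.   ]
[-0.002 -0.    -0.008] [-0.     0.051 -0.   ]
[-0.004 -0.    -0.012] [-0.     0.076 -0.   ]
[-0.005 -0.    -0.016] [-0.     0.102 -0.   ]
[-0.006 -0.    -0.02 ] [-0.     0.127 -0.   ]
```

The wrist force reads about 33 N and the hinge angle about 1.3, so the hasp is at its stop. I'll release and withdraw along the tool axis.

Call:
drive_tool:
  increments:
    - [0,0,0,0,0,0]
    - [0,0,0,0,0,0]
    - [0,0,0,0,0,0]
    - [0,0,0,0,0,0]
    - [0,0,0,0,0,0]
  claw: 0.5

```text
time: 10.35
ee_pos: [0.5871, 0.197, 0.2177]
eef_rot: [0.632, 0.675, 0.261, -0.279]
ft_force: [0.4, -0.1, 1.1]
width: 0.0355
grip_force: 0.0
```

Call:
drive_tool:
  increments:
    - [0,0,-0.05,0,0,0]
    - [0,0,-0.12,0,0,0]
    - [0,0,-0.2,0,0,0]
    - [0,0,-0.3,0,0,0]
    - [0,0,-0.4,0,0,0]

```text
time: 10.77
ee_pos: [0.5922, 0.1119, 0.3034]
eef_rot: [0.632, 0.675, 0.261, -0.279]
ft_force: [0.6, -0.5, -0.3]
width: 0.0432
grip_force: 0.0
```

```bash
python3 -c "
from h import *
go([.03,0,.018],0)
im=np.hstack([cv2.resize(camera('top')[110:220,100:220],None,fx=3.3,fy=3.3),cv2.resize(camera('side')[70:180,170:290],None,fx=3.3,fy=3.3)])
cv2.imwrite('pics/f1.png',im);cv2.imwrite('pics/f2.png',camera('wrist'))"
```

```text
shift [-0.105  0.     0.635] turn [-0.    -1.665  0.002] rows 10.5
tcp in face [0.2058 0.     0.0981] F [ 0.6 -0.5 -0.3] w 0.043 j [-0.08  0.34  0.29  1.51 -0.84  1.57  0.39] t 10.77
```

View pics/f1.png

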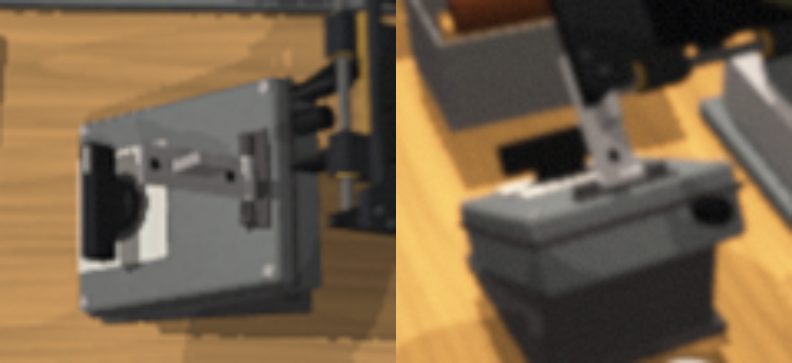

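```bash
python3 -c "
from h import *
F=face(PSI)
for a in (.9,1.1,1.2,1.3):
    l=np.array([.085,0,.006])+R.from_rotvec([0,a,0]).apply([-.098,0,0])
    P=PC+F@l;print(a,(proj('top',P)-[100,110])*3.3,(proj('side',P)-[170,70])*3.3)"
```

```text
0.9 [[124.31626155 172.75276935]] [[174.17767241  85.4758399 ]]
1.1 [[130.38841648 166.71730334]] [[177.71879264  70.94000114]]
1.2 [[135.38769032 163.79778415]] [[180.25854416  65.12850054]]
1.3 [[141.66124318 160.99129288]] [[183.30041887  60.40677528]]
```

The strap end at about (143,162) in the crop matches 1.3 rad. The bar lies across the panel and nothing is touching either part.

```bash
python3 -c "
from bench import *
print(close_job())"
```

```text
the job is handed in; nothing more can be done
None
```

The isolator is turned fully to off against its stop, and the lockout hasp was then swung out to its stop at about 1.3 rad; the arm let go and backed clear, never approached the knob or the wax jar, and I handed the job in at about 11 s.

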